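# Tension the carton feeder's belt

### The arm

A 6-joint arm with a two-finger parallel gripper is mounted at the origin on the work surface. World frame = base frame: x ahead of the robot, y to its left, z up, the work surface at z = 0. Lengths are in m, angles in rad, forces in N, time in s.
With the tool pointing down it reaches from about 0.35 to 0.975 m from the base axis. Payload 17.4 kg.
Tool frame: the origin (TCP) lies between the finger pads; the fingertips stand 8 mm ahead of it and the grasp point (between the pads) lies 11 mm behind it; z points along the fingers, y is the line along which they close (so a half turn about z gives the same grasp; the last joint's range is limited). The gripper opens to 85 mm and grips with 20 to 120 N. Pads are 22 mm wide; open, the fingers measure 114 mm over their backs; the gripper's body (76 mm by 85 mm) begins 54 mm behind the grasp point. The pads swing forward as they close: fully open they stand 13 mm farther back than shut.
Start: joints at [-1.234, 0.116, 1.442, -0, 1.584, -0.038], TCP at [0.247, -0.628, 0.239] pointing down, gripper open.
Joint ranges: [-2.83, 2.83], [-0.83, 2.19], [0.07, 2.5], [-1.14, 4.28], [0.01, 3], [-2.97, 2.97]. Speed limits (rad/s): [1.89, 1.89, 2.22, 3.14, 3.14, 3.14].

### API

Orientations are given as a unit quaternion [w, x, y, z].
In Python, from workcell import telemetry, optics, ctrl gives the robot as it stands. The module is installed in compiled form; this text tells all that it offers.
- The arm moves only by the tool drive_tool, never from a script. Its argument "rows" is one flat list of numbers, 7 for each row, row after row: the opening, from 0 (shut) to 1 (fully open), then the shift along the tool's x, y, z in m, then the turn, a rotation vector about the tool's x, y, z in rad. A call has 1 to 8 rows; each row shifts and turns the commanded pose from where the row before left it, along the tool's axes as they then stand; what a row does not reach is not made up. A row lasts 1/12 s, in which the tool goes at most 41.7 mm and 7.16 degrees, less where a joint would pass 70% of its speed; a pose out of reach is approached as far as the arm can. A call with a gripper value outside its range is refused whole. The fingers move at their own pace and stop on an object; "force" is the grip in N (left out, the last holds). Time passes only in rows, so rows that do not move let the fingers close. It gives the time, the measured TCP pose, the force, the opening and the grip force at its end, in the units of the state.
- telemetry.get_state(): the state, without advancing time (a new reading comes with each control period).
- optics.camera(name): name is "side" or "top"; returns a dict with "frame" (480x640x3 uint8, red, green, blue), "intrinsics" (3x3 intrinsics, pixels), "R" (3x3) and "t" (3): a world point X has camera coordinates R X + t. Camera axes: x right, y down, z forward; pixel columns grow to the right and rows downward; lengths in m; the calibration is good to about 2 mm. A picture is of the moment at which its call begins. There is no depth.
- ctrl.job_done(): hands the job in; it is judged then, once.
Trained networks look in a picture, given as the dict that the camera call returned (one of the last four; its "shot" number tells which), for a name from the list of things; names that differ only in an ending like _2 or _b are one class to them, and where a whole thing is asked for, a point or a joint stands for the part that bears it (a point fixed in the world has none). Each returns a list of dicts, best first, with "conf" (0 to 1); they miss things now and then, are a little off and sometimes report something else, mostly with a low value. They report only what shows in the picture. A call takes as long as a camera call. They do not tell look-alikes from the thing itself.
- optics.boxes_of(picture, thing): "point" ([column, row] in pixels, amid what is visible of it).
- optics.spot_point(picture, thing): "point" ([column, row] in pixels: a listed point, or the origin of a listed thing).
The state is a dict: "time": time; "joints": joint angles; "qvel": joint speeds; "effort": joint torques, N m; "tool_pos": TCP position; "tool_rot": TCP orientation; "ft_force": force on the tool from outside, world axes, zero at the start; "torque": the same for the moment, N m; "grip_width": opening from 0.0 (shut) to 1.0 (fully open); "gripper_force": force on a finger pad.
Only numpy, scipy, OpenCV 4.12 (cv2) and the standard library are available. Lean on these libraries where they do the work, as an engineer would, in place of code of your own. Each camera call takes 0.05 s, during which the arm holds its last target. There are 200 camera calls.

### The job

The belt of the small carton feeder on the packing bench is slack. Wind its tension wheel (the round one with the raised straight grip bar and the pointer) clockwise until it comes up firm, with its pointer between the two ribs, do not wind it on past that, and let go so that it stays wound. Leave the three-lobed guide knob as it is and the carton standing on the belt.

Things in the scene. Friction and masses are not known exactly. Their poses are not given: they have to be found in the camera images.
- tension_wheel (a joint): Turn of the tension wheel, rad, growing clockwise from above (winding); starts at 0.2 to 0.85. Light even drag (0.15 N m) up to 1.40, stays where left; there the belt comes taut and resistance climbs steeply, by about 3.5 N m per rad: the firm feel. Let go beyond, it springs back to about 1.43 and stays. The pointer is between the ribs from 1.33 to 1.75; overwound above 1.85.
- tension_wheel_grip (a point): Grip point on the tension wheel's axis, 95 mm above bench. Black disc 80 mm across, top at 70 mm, with a metal bar across it: 62 long, 14 thick, 70 to 108 mm up. x runs along the bar to a steel pointer at the rim, z up; turns with the wheel. It sits on a grey 112 mm square head, 50 mm high, left or right end of the belt; two steel ribs (set band) on the head's edge away from the belt.
- guide_knob (a joint): Turn of the bystanding guide knob, rad, 0 at the start: a black three-lobed star knob, 66 mm across, its top 82 mm above the bench, on a like grey head at the other end of the same side of the belt, 220 mm from the tension wheel's axis. Leave it.
- carton: Small cardboard carton, 85 x 110 x 50 mm high, standing loose on the black belt (60 mm above the bench), behind and between the two heads; its top is 110 mm above the bench. Origin at the centre of its underside. Leave it.
Things that resemble listed ones, but are neither listed nor needed, are in the scene too. Leave any purple look-alike of the part that bears tension_wheel alone.

How it is judged:
At the end, for the whole second after the job is handed in: The tension wheel stands still and released at a turn of 1.33 to 1.75 rad (pointer between the ribs), the guide knob is within 0.2 rad of its start, and the carton stands upright within 20 mm of its start (value of joint tension_wheel between 1.33 and 1.75 rad and velocity of joint tension_wheel between -0.05 and 0.05 rad/s and value of joint guide_knob between -0.2 and 0.2 rad and distance of carton from where it was at the start of the episode below 0.02 m and angle between carton's own z axis and vertical below 0.2 rad); the robot touches nothing.
It fails at once if the tension wheel is overwound (beyond 1.85 rad) (value of joint tension_wheel above 1.85 rad).
It fails at once if the guide knob is turned by more than 0.2 rad (value of joint guide_knob above 0.2 rad or value of joint guide_knob below -0.2 rad).
It fails at once if the carton on the belt is shifted by more than 20 mm (distance of carton from where it was at the start of the episode above 0.02 m).
It also fails if it takes over 32 s, if anything falls off the work surface, if the arm or the gripper's body presses on something with over 40 N, if the wrist force passes 120 N, or if a joint passes its speed limit or range.

## Working session

There is one attempt and no reset: what is moved stays moved. The work goes in short steps, Python scripts to look and compute and a tool call to move; the robot and the scene stay as the last step left them, time stands still between calls to the robot, and variables do not carry over. Pictures are saved under pics/ and viewed, at most 10 in all, crops included, and the job is handed in when it is done.

Besides the shell and the picture viewer there is one more tool, called after ">>>" as a command line: name --argument value ..., lists and objects as JSON in quotes. drive_tool: Moves the arm, as the interface text tells. Its arguments: {"type":"object","properties":{"rows":{"type":"array"},"force":{"type":"number"}},"required":["rows"]}

```bash
mkdir -p pics; cat > h.py <<'E'
import numpy as np, cv2
from workcell import telemetry, optics, ctrl
def onplane(c,p,z):
    R=np.array(c["R"]);t=np.array(c["t"]);K=np.array(c["intrinsics"])
    d=R.T@np.linalg.solve(K,[p[0],p[1],1.]);o=-R.T@t
    return o+d*(z-o[2])/d[2]
def proj(c,X):
    q=np.array(c["intrinsics"])@(np.array(c["R"])@np.array(X)+np.array(c["t"]));return q[:2]/q[2]
def save(c,n): cv2.imwrite("pics/"+n,c["frame"][:,:,::-1])
E
python3 - <<'E'
from h import *
np.set_printoptions(precision=3,suppress=True)
for n in("top","side"):
    c=optics.camera(n);save(c,n+"0.png")
    print(n,"cam at",-np.array(c["R"]).T@np.array(c["t"]))
    for th,z in(("tension_wheel_grip",.095),("tension_wheel",.08),("guide_knob",.08),("carton",.06)):
        for f in(optics.spot_point,optics.boxes_of):
            try:
                for d in f(c,th)[:3]: print(th,f.__name__,round(d["conf"],2),np.array(d["point"]),onplane(c,d["point"],z))
            except Exception as e: print(th,f.__name__,e)
s=telemetry.get_state();print(s)
E
```

```text
top cam at [0.339 0.023 0.935]
tension_wheel_grip call 0.64 [181.1 208.6] [0.545 0.202 0.095]
tension_wheel_grip call 0.64 [234.8 359.8] [0.332 0.125 0.095]
tension_wheel_grip call 0.58 [450.3 371.6] [ 0.309 -0.169  0.095]
tension_wheel_grip call 0.95 [445.6 372. ] [ 0.309 -0.162  0.095]
tension_wheel_grip call 0.79 [233.7 361.2] [0.33  0.127 0.095]
tension_wheel_grip call 0.68 [185.7 217.1] [0.533 0.195 0.095]
tension_wheel call it knows: carton, tension_wheel_grip
tension_wheel call 0.96 [234.4 359.8] [0.332 0.128 0.08 ]
tension_wheel call 0.92 [187.3 223.2] [0.527 0.196 0.08 ]
tension_wheel call 0.65 [447.4 365.8] [ 0.317 -0.168  0.08 ]
guide_knob call it knows: carton, tension_wheel_grip
guide_knob call 0.6 [336.4 235.7] [ 0.504 -0.019  0.08 ]
carton call 0.81 [273.4 147.8] [0.646 0.072 0.06 ]
carton call 0.95 [271.1 140.8] [0.657 0.075 0.06 ]
side cam at [0.291 0.845 0.706]
tension_wheel_grip call 0.93 [409.2 300.1] [0.33  0.125 0.095]
tension_wheel_grip call 0.88 [440.7 203.3] [ 0.31  -0.176  0.095]
tension_wheel_grip call 0.62 [270.3 305.6] [0.533 0.194 0.095]
tension_wheel_gr
[... 374 characters left out ...]
 [270.  319.1] [0.53  0.208 0.08 ]
guide_knob call it knows: carton, tension_wheel_grip
guide_knob call 0.95 [323.7 243.2] [ 0.5   -0.007  0.08 ]
carton call 0.9 [232.8 263.9] [0.646 0.069 0.06 ]
carton call 0.65 [232.1 253.9] [0.658 0.042 0.06 ]
{'time': 0.7, 'joints': array([-1.234,  0.116,  1.442,  0.   ,  1.584, -0.038]), 'qvel': array([-0.   ,  0.   ,  0.001, -0.002,  0.001, -0.001]), 'effort': array([  0.001, -73.158, -63.256,  -0.   ,   0.   ,   0.   ]), 'tool_pos': array([ 0.247, -0.628,  0.239]), 'tool_rot': array([0.   , 0.982, 0.186, 0.   ]), 'ft_force': array([ 0.114, -0.997, -0.59 ]), 'torque': array([-0.005,  0.017,  0.021]), 'gripper_force': 0.0, 'grip_width': 0.9992616198057}
```

View pics/top0.png

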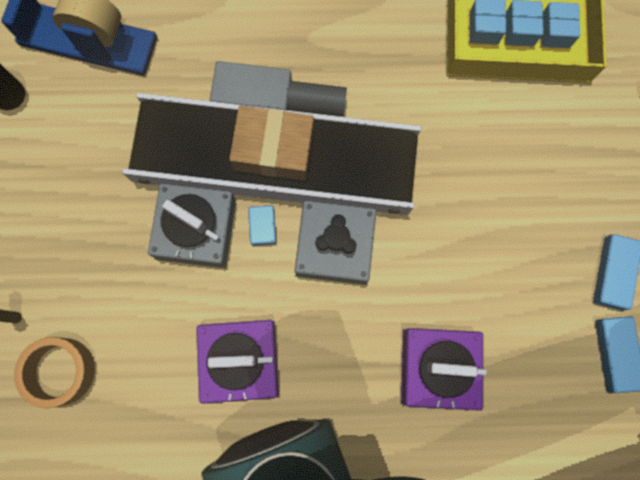

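View pics/side0.png

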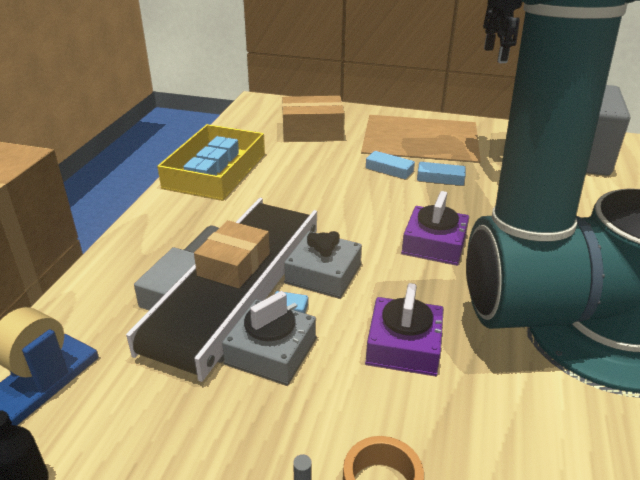

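The top view shows the grey tension wheel at about (188,221) with its bar and pointer toward (217,239) and its ribs at about (184,253). The guide knob is at (336,235), the carton at (271,140), and the purple look-alikes are at (235,360) and (447,368). The side view agrees: wheel at (270,318), knob at (323,243). Next I measure the bar more precisely.

```bash
cat >> h.py <<'E'
def bar(c,px,r=38):
    x0,y0=int(px[0])-r,int(px[1])-r
    f=c["frame"][y0:y0+2*r,x0:x0+2*r].astype(int)
    m=((f.min(2)>185)&(f.max(2)-f.min(2)<25)).astype(np.uint8)
    n,l,st,ce=cv2.connectedComponentsWithStats(m)
    k=1+np.argmax(st[1:,4]); pts=np.argwhere(l==k)[:,::-1]+[x0,y0]
    W=np.array([onplane(c,p,.108)[:2] for p in pts]).astype(np.float32)
    return st[k],cv2.minAreaRect(W),pts
E
python3 - <<'E'
from h import *
np.set_printoptions(precision=4,suppress=True)
c=optics.camera("top")
st,r,pts=bar(c,(187,221));print(st,r,cv2.minAreaRect(pts.astype(np.float32)))
# head corners/ribs & knob & pointer tip
print("ptr tip",onplane(c,(217,240),.075),"knob",onplane(c,(336,236),.08),"ribs",onplane(c,(184.5,253),.055))
cv2.imwrite("pics/crop.png",cv2.resize(c["frame"][170:280,135:255,::-1],None,fx=5,fy=5,interpolation=cv2.INTER_CUBIC))
s=optics.camera("side");d=[q for q in optics.spot_point(s,"tension_wheel_grip") if q["point"][0]<330]
print([ (q["point"],onplane(s,q["point"],.095)) for q in d])
E
```

```text
[ 14  18  38  26 280] ((0.5350947976112366, 0.19857707619667053), (0.05758695304393768, 0.010081332176923752), 56.310062408447266) ((181.5411834716797, 213.435302734375), (40.34235763549805, 7.209471225738525), 32.47119140625)
ptr tip [0.5025 0.1537 0.075 ] knob [ 0.5039 -0.0185  0.08  ] ribs [0.4877 0.2044 0.055 ]
[([268.3, 304.4], array([0.5371, 0.1922, 0.095 ]))]
```

View pics/crop.png

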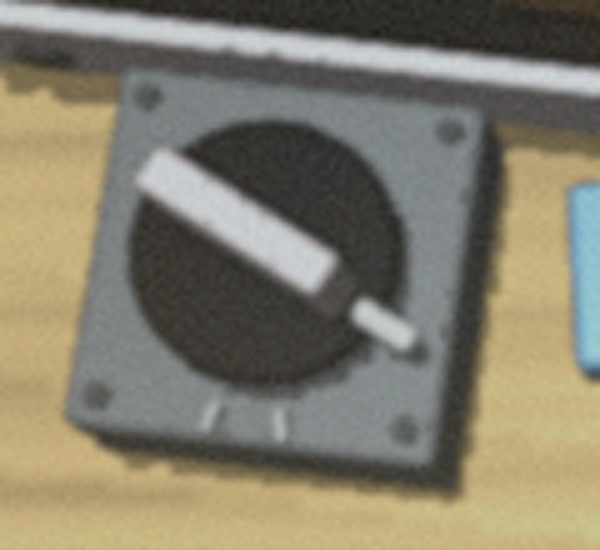

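The crop shows the bar centre at about (181.5,213.4), the pointer at lower right and the ribs at the bottom edge. In world coordinates the wheel is at (0.535, 0.198), the bar lies at 56.3°, and the turn is about 0.45 rad. Moving above it now.

>>> drive_tool --rows '[1,0.0237,-0.0276,0,0,0,0,1,0.0237,-0.0276,0,0,0,0,1,0.0237,-0.0276,0,0,0,0,1,0.0237,-0.0276,0,0,0,0,1,0.0237,-0.0276,0,0,0,0,1,0.0237,-0.0276,0,0,0,0,1,0.0237,-0.0276,0,0,0,0,1,0.0237,-0.0276,0,0,0,0]' --force 60

```text
time: 1.52
tool_pos: [0.3429, -0.3516, 0.2394]
tool_rot: [0.0, 0.983, 0.186, 0.0]
ft_force: [1.1, -0.3, 0.5]
grip_width: 1.001
gripper_force: 0.0
```

>>> drive_tool --rows '[1,0.0237,-0.0276,0,0,0,0,1,0.0237,-0.0276,0,0,0,0,1,0.0237,-0.0276,0,0,0,0,1,0.0237,-0.0276,0,0,0,0,1,0.0237,-0.0276,0,0,0,0,1,0.0237,-0.0276,0,0,0,0,1,0.0237,-0.0276,0,0,0,0,1,0.0237,-0.0276,0,0,0,0]'

```text
time: 2.18
tool_pos: [0.4384, -0.0766, 0.2397]
tool_rot: [0.0, 0.982, 0.186, 0.0]
ft_force: [1.3, -0.9, 0.1]
grip_width: 1.004
gripper_force: 0.0
```

>>> drive_tool --rows '[1,0.0237,-0.0276,0,0,0,0,1,0.0237,-0.0276,0,0,0,0,1,0.0237,-0.0276,0,0,0,0,1,0.0237,-0.0276,0,0,0,0,1,0.0237,-0.0276,0,0,0,0,1,0.0237,-0.0276,0,0,0,0,1,0.0237,-0.0276,0,0,0,0,1,0.0237,-0.0276,0,0,0,0]'

```text
time: 2.85
tool_pos: [0.5341, 0.1985, 0.2394]
tool_rot: [-0.0, 0.982, 0.186, 0.0]
ft_force: [0.4, -1.7, 0.8]
grip_width: 1.001
gripper_force: 0.0
```

>>> drive_tool --rows '[1,0,0,0,0,0,-0.1,1,0,0,0,0,0,-0.1,1,0,0,0,0,0,-0.1,1,0,0,0,0,0,-0.1,1,0,0,0,0,0,-0.1,1,0,0,0,0,0,-0.1,1,0,0,0,0,0,-0.01,1,0,0,0,0,0,0]'

```text
time: 3.52
tool_pos: [0.5339, 0.1965, 0.2393]
tool_rot: [-0.0, 0.882, 0.472, 0.0]
ft_force: [-0.3, 0.2, 0.1]
grip_width: 1.002
gripper_force: 0.0
```

>>> drive_tool --rows '[1,0,0,0.03,0,0,0,1,0,0,0.03,0,0,0,1,0,0,0.03,0,0,0,1,0,0,0.025,0,0,0,1,0,0,0.02,0,0,0,1,0,0,0.018,0,0,0,1,0,0,0,0,0,0]'

```text
time: 4.1
tool_pos: [0.5324, 0.196, 0.0826]
tool_rot: [-0.0, 0.882, 0.471, -0.002]
ft_force: [-0.8, -0.4, 0.1]
grip_width: 0.997
gripper_force: 0.0
```

```bash
python3 - <<'E'
from h import *
c=optics.camera("side");cv2.imwrite("pics/s1.png",cv2.resize(c["frame"][200:400,150:400,::-1],None,fx=3,fy=3))
E
```

```text
(no output)
```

View pics/s1.png

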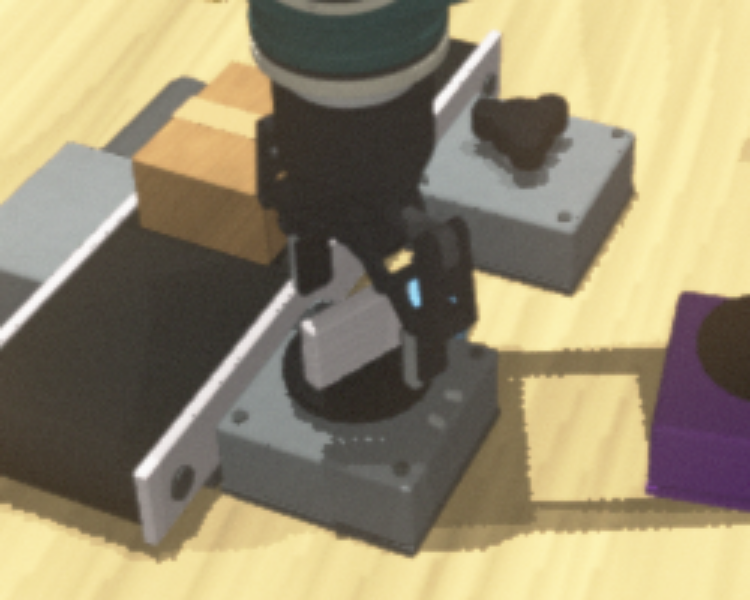

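The bar stands between the open fingers (about (350,340) in the crop) and is aligned with them. I raise 3 mm and close.

>>> drive_tool --rows '[1,0,0,-0.003,0,0,0,0,0,0,0,0,0,0,0,0,0,0,0,0,0,0,0,0,0,0,0,0,0,0,0,0,0,0,0,0,0,0,0,0,0,0,0,0,0,0,0,0,0,0,0,0,0,0,0,0]' --force 60

```text
time: 4.82
tool_pos: [0.5353, 0.1957, 0.0899]
tool_rot: [0.001, 0.881, 0.473, 0.001]
ft_force: [13.2, -9.5, -2.0]
grip_width: 0.153
gripper_force: 61.6
```

>>> drive_tool --rows '[0,0,0,0,0,0,0,0,0,0,0,0,0,0,0,0,0,0,0,0,0,0,0,0,0,0,0,0]'

```text
time: 5.15
tool_pos: [0.5353, 0.1957, 0.0899]
tool_rot: [0.001, 0.881, 0.472, 0.001]
ft_force: [12.4, -8.4, -0.8]
grip_width: 0.153
gripper_force: 61.8
```

```bash
python3 - <<'E'
from h import *
s=telemetry.get_state();print(s["joints"],s["torque"],s["ft_force"],s["grip_width"])
E
```

```text
[ 0.30673354 -0.03263691  1.84155984 -0.00216153  1.32992048  0.893831  ] [-1.005699   -1.42279489  0.05931891] [12.4286752  -8.3707429  -0.77654954] 0.15309160695061003
```

>>> drive_tool --rows '[0,0,0.002,0,0,0,0,0,0,0,0,0,0,0.05,0,0,0,0,0,0,0.05,0,0,0,0,0,0,0.05,0,0,0,0,0,0,0.05,0,0,0,0,0,0,0.05,0,0,0,0,0,0,0.05,0,0,0,0,0,0,0]'

```text
time: 5.82
tool_pos: [0.535, 0.196, 0.0899]
tool_rot: [-0.001, 0.942, 0.334, -0.0]
ft_force: [-8.2, 2.7, 8.7]
grip_width: 0.153
gripper_force: 63.2
```

```bash
cat > st.py <<'E'
from h import *
np.set_printoptions(precision=3,suppress=True)
s=telemetry.get_state();q=s["tool_rot"];yaw=2*np.arctan2(q[2],q[1])
print("yaw",yaw,"turned",.983-yaw,"est turn",.46+.983-yaw,"torque",s["torque"],"F",s["ft_force"],"pos",s["tool_pos"],s["grip_width"])
x=np.array([np.cos(yaw),np.sin(yaw),0]);y=np.array([np.sin(yaw),-np.cos(yaw),0]);print("Fx,Fy tool",x@s["ft_force"],y@s["ft_force"])
E
python3 st.py
```

```text
yaw 0.6816451671167783 turned 0.30135483288322173 est turn 0.7613548328832218 torque [ 0.814  1.648 -0.148] F [-8.22   2.717  8.658] pos [0.535 0.196 0.09 ] 0.1532514591934259
Fx,Fy tool -4.671189673698767 -7.289361012199787
```

>>> drive_tool --rows '[0,0,-0.001,0,0,0,0.05,0,0,0,0,0,0,0.05,0,0,0,0,0,0,0.05,0,0,0,0,0,0,0.05,0,0,0,0,0,0,0.05,0,0,0,0,0,0,0.05,0,0,0,0,0,0,0.05,0,0,0,0,0,0,0]'

```text
time: 6.48
tool_pos: [0.5346, 0.1968, 0.0898]
tool_rot: [-0.001, 0.986, 0.165, -0.0]
ft_force: [-7.2, 3.3, 6.1]
grip_width: 0.152
gripper_force: 63.0
```

```bash
python3 st.py
```

```text
yaw 0.33153692425774456 turned 0.6514630757422555 est turn 1.1114630757422554 torque [ 0.936  1.157 -0.182] F [-7.186  3.275  6.144] pos [0.535 0.197 0.09 ] 0.1524724679642542
Fx,Fy tool -5.729093668133685 -5.435787344181146
```

>>> drive_tool --rows '[0,0,0,0,0,0,0.05,0,0,0,0,0,0,0.05,0,0,0,0,0,0,0,0,0,0,0,0,0,0]'

```text
time: 6.82
tool_pos: [0.5345, 0.197, 0.0898]
tool_rot: [-0.001, 0.993, 0.117, -0.0]
ft_force: [-7.7, 5.6, 7.1]
grip_width: 0.152
gripper_force: 63.0
```

```bash
python3 st.py; python3 - <<'E'
from h import *
c=optics.camera("top");cv2.imwrite("pics/t2.png",cv2.resize(c["frame"][150:290,110:270,::-1],None,fx=4,fy=4,interpolation=cv2.INTER_CUBIC))
E
```

```text
yaw 0.2345449663812809 turned 0.7484550336187191 est turn 1.2084550336187192 torque [ 1.192  1.183 -0.183] F [-7.696  5.597  7.084] pos [0.535 0.197 0.09 ] 0.15154504743110214
Fx,Fy tool -6.184051124502296 -7.2323280372710155
```

View pics/t2.png

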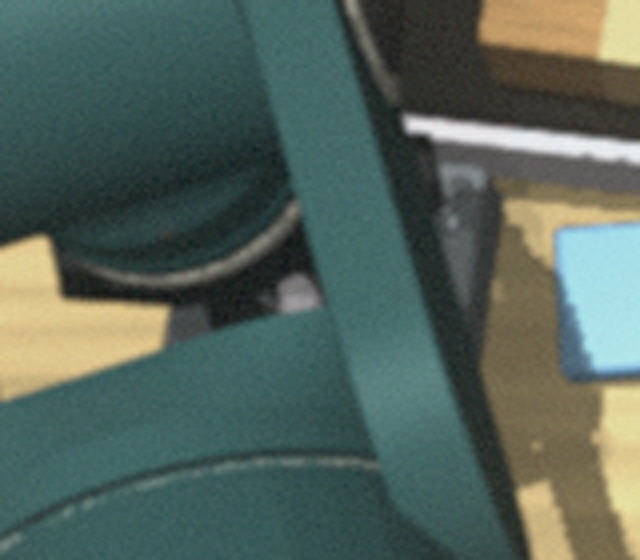

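The arm hides the wheel in the top view. The drag reads a steady -0.18 N m, so I wind on in small steps and watch for the torque to climb.

>>> drive_tool --rows '[0,0,0,0,0,0,0.04,0,0,0,0,0,0,0.04,0,0,0,0,0,0,0.04,0,0,0,0,0,0,0,0,0,0,0,0,0,0]'

```text
time: 7.28
tool_pos: [0.5345, 0.1973, 0.0899]
tool_rot: [-0.001, 0.998, 0.057, -0.0]
ft_force: [-6.2, 7.4, 5.8]
grip_width: 0.149
gripper_force: 62.9
```

```bash
python3 st.py
```

```text
yaw 0.11469537200788239 turned 0.8683046279921176 est turn 1.3283046279921176 torque [ 1.533  1.17  -0.11 ] F [-6.178  7.367  5.809] pos [0.535 0.197 0.09 ] 0.14944713449872896
Fx,Fy tool -5.294651641424109 -8.025441305898275
```

>>> drive_tool --rows '[0,0,0,0,0,0,0.03,0,0,0,0,0,0,0.03,0,0,0,0,0,0,0,0,0,0,0,0,0,0]'

```text
time: 7.62
tool_pos: [0.5345, 0.1974, 0.0899]
tool_rot: [-0.001, 1.0, 0.027, -0.0]
ft_force: [-6.5, 8.6, 7.0]
grip_width: 0.152
gripper_force: 62.9
```

```bash
python3 st.py
```

```text
yaw 0.05486606427513789 turned 0.9281339357248621 est turn 1.388133935724862 torque [ 1.778  1.146 -0.109] F [-6.52   8.635  7.014] pos [0.534 0.197 0.09 ] 0.15208280009784153
Fx,Fy tool -6.03616237551883 -8.979638236285986
```

>>> drive_tool --rows '[0,0,0,0,0,0,0.03,0,0,0,0,0,0,0.03,0,0,0,0,0,0,0,0,0,0,0,0,0,0]'

```text
time: 7.95
tool_pos: [0.5345, 0.1975, 0.0899]
tool_rot: [-0.001, 1.0, -0.003, -0.0]
ft_force: [-7.5, 9.3, 6.1]
grip_width: 0.15
gripper_force: 62.8
```

```bash
python3 st.py
```

```text
yaw -0.005079780031853787 turned 0.9880797800318538 est turn 1.448079780031854 torque [ 1.95   1.13  -0.083] F [-7.514  9.254  6.135] pos [0.534 0.198 0.09 ] 0.14958857656568494
Fx,Fy tool -7.561330699777134 -9.215541875374987
```

>>> drive_tool --rows '[0,0,0,0,0,0,0.03,0,0,0,0,0,0,0.02,0,0,0,0,0,0,0,0,0,0,0,0,0,0]'

```text
time: 8.28
tool_pos: [0.5345, 0.1976, 0.0899]
tool_rot: [-0.001, 1.0, -0.027, -0.0]
ft_force: [-7.2, 11.2, 5.5]
grip_width: 0.15
gripper_force: 62.8
```

```bash
python3 st.py; python3 - <<'E'
from h import *
c=optics.camera("side");cv2.imwrite("pics/s2.png",cv2.resize(c["frame"][260:400,200:340,::-1],None,fx=4,fy=4,interpolation=cv2.INTER_CUBIC))
E
```

```text
yaw -0.05482431126058327 turned 1.0378243112605832 est turn 1.4978243112605834 torque [2.051 0.994 0.141] F [-7.152 11.152  5.505] pos [0.535 0.198 0.09 ] 0.14957950279494425
Fx,Fy tool -7.752013683779685 -10.743201430287057
```

View pics/s2.png

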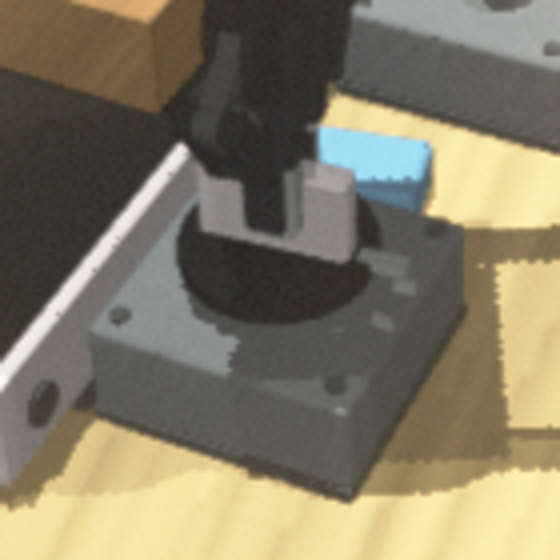

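The side crop shows the pointer at about (390,262) and the ribs at (405,287) and (382,322). I convert these to angles about the axis.

```bash
python3 - <<'E'
from h import *
C=np.array([.5347,.197])
for n,ps in(("top",[((177.4,253),.053),((191,255),.053)]),("side",[((301.2,331.7),.053),((295.5,340.5),.053),((302,326),.074),((295,324),.074)])):
    c=optics.camera(n)
    for p,z in ps:
        v=onplane(c,p,z)[:2]-C;print(n,p,np.hypot(*v),np.arctan2(v[1],v[0])%6.283)
E
python3 st.py
```

```text
top (177.4, 253) 0.04986918974347581 2.7665686147958315
top (191, 255) 0.049847701812464874 3.1775503561640956
side (301.2, 331.7) 0.05043200270942355 3.1944014544157384
side (295.5, 340.5) 0.050619967731477 2.7774114598490547
side (302, 326) 0.054673301766424764 3.030327125717827
side (295, 324) 0.04308452315712951 3.0329907899563975
yaw -0.05472287385233132 turned 1.0377228738523314 est turn 1.4977228738523314 torque [2.038 1.044 0.055] F [-7.034 11.68   5.494] pos [0.535 0.198 0.09 ] 0.15196591339463944
Fx,Fy tool -7.662488278266823 -11.277586123843921
```

The ribs span 3.186 to 2.772 rad, a width of 0.414 as expected. The pointer is at about 3.03–3.09, so the turn is about 1.43–1.48, and the torque has started to climb. I take it slightly further to confirm it is firm.

>>> drive_tool --rows '[0,0,0,0,0,0,0.03,0,0,0,0,0,0,0.03,0,0,0,0,0,0,0,0,0,0,0,0,0,0]'

```text
time: 8.77
tool_pos: [0.5345, 0.1977, 0.0899]
tool_rot: [-0.001, 0.998, -0.057, -0.0]
ft_force: [-6.6, 12.4, 6.4]
grip_width: 0.154
gripper_force: 62.7
```

```bash
python3 st.py
```

```text
yaw -0.11464488163560803 turned 1.097644881635608 est turn 1.557644881635608 torque [2.261 0.974 0.296] F [-6.552 12.414  6.391] pos [0.535 0.198 0.09 ] 0.15440933690211986
Fx,Fy tool -7.929359260151052 -11.583284253777613
```

Torque now climbs at about 4 N m/rad, so the wheel is firm at roughly 1.5 rad. I release and lift.

>>> drive_tool --rows '[0,-0.001,-0.002,0,0,0,0,0.4,0,0,0,0,0,0,0.7,0,0,0,0,0,0,0.7,0,0,0,0,0,0,0.7,0,0,0,0,0,0,0.7,0,0,0,0,0,0,0.7,0,0,0,0,0,0]'

```text
time: 9.35
tool_pos: [0.5342, 0.1983, 0.0893]
tool_rot: [-0.0, 0.998, -0.058, -0.0]
ft_force: [0.2, 0.3, 0.4]
grip_width: 0.7
gripper_force: 0.0
```

>>> drive_tool --rows '[0.7,0,0,-0.015,0,0,0,0.7,0,0,-0.03,0,0,0,0.7,0,0,-0.03,0,0,0,0.7,0,0,-0.03,0,0,0,0.7,0,0,-0.03,0,0,0,0.7,0,0,-0.03,0,0,0,0.7,0,0,-0.03,0,0,0,0.7,0,0,0,0,0,0]'

```text
time: 10.02
tool_pos: [0.5352, 0.1986, 0.2909]
tool_rot: [-0.001, 0.998, -0.058, 0.004]
ft_force: [0.9, -0.0, 0.4]
grip_width: 0.7
gripper_force: 0.0
```

>>> drive_tool --rows '[0.7,0,0.035,0,0,0,0,0.7,0,0.035,0,0,0,0,0.7,0,0.035,0,0,0,0,0.7,0,0.035,0,0,0,0,0.7,0,0.035,0,0,0,0,0.7,0,0.035,0,0,0,0,0.7,0,0.035,0,0,0,0,0.7,0,0.035,0,0,0,0]'

```text
time: 10.68
tool_pos: [0.5014, -0.0815, 0.2843]
tool_rot: [0.0, 0.998, -0.058, 0.0]
ft_force: [0.8, 0.1, -0.0]
grip_width: 0.703
gripper_force: 0.0
```

>>> drive_tool --rows '[0.7,0,0.035,0,0,0,0,0.7,0,0.035,0,0,0,0,0.7,0,0.035,0,0,0,0,0.7,0,0.035,0,0,0,0,0.7,0,0.035,0,0,0,0,0.7,0,0.03,0,0,0,0,0.7,0,0,0,0,0,0]'

```text
time: 11.27
tool_pos: [0.4775, -0.2876, 0.2835]
tool_rot: [0.0, 0.998, -0.059, -0.001]
ft_force: [0.6, 0.4, -0.4]
grip_width: 0.701
gripper_force: 0.0
```

```bash
python3 - <<'E'
from h import *
c=optics.camera("top");save(c,"t3.png")
st,r,_=bar(c,(187,221));print(st,r)
print(optics.spot_point(c,"carton")[:1])
E
```

```text
[ 28  10  10  42 294] ((0.5352020263671875, 0.19838127493858337), (0.010471482761204243, 0.059035882353782654), 87.81298065185547)
[{'point': [271.5, 147.3], 'conf': 0.58}]
```

View pics/t3.png

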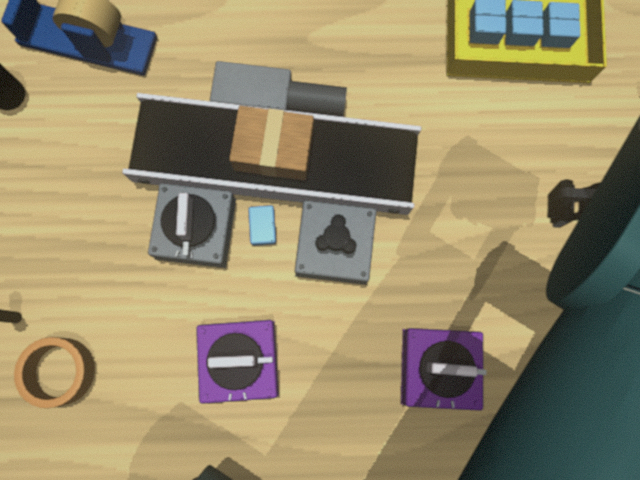

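The pointer at (185,247) stands between the ribs at (178,253) and (191,255). The bar angle gives a turn of about 1.41–1.43, and the knob and carton are unmoved.

```bash
python3 -c "
from workcell import ctrl
print(ctrl.job_done())"
```

```text
the job is handed in; nothing more can be done
None
```

I wound the tension wheel clockwise until it came up firm and let it go; it rests at about 1.42 rad with its pointer between the ribs, the guide knob and carton look unmoved in the last picture, and the job is handed in (no verdict was returned).

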